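# Hook a slide rack out of a deep staining tank onto the warmer

## Robot

A 6-joint arm with a two-finger parallel gripper is mounted at the origin on the work surface. World frame = base frame: x ahead of the robot, y to its left, z up, the work surface at z = 0. Lengths are in mm, angles in degrees, forces in N, time in s.
With the tool pointing down it reaches from about 300 to 850 mm from the base axis. Payload 4.2 kg.
Tool frame: the origin (TCP) lies midway between the tips of the shut fingers; the grasp point (between the pads) lies 19 mm behind it (env.grip_depth is the distance from the TCP to the grasp point, in mm); z points along the fingers, y is the line along which they close (so a half turn about z gives the same grasp; the last joint's range is limited). The gripper opens to 91 mm and grips with 3 to 60 N. Pads are 32 mm wide; open, the fingers measure 118 mm over their backs; the gripper's body (76 mm by 178 mm) begins 60 mm behind the grasp point.
Start: joints at [65.031, 18.312, 89.639, -0, 72.044, -1.146], TCP at [232.259, 526.022, 213.976] pointing down, gripper open.
Joint ranges: [-177.97, 177.97], [-48.28, 115.42], [12.27, 149.76], [-77.06, 257.06], [2.81, 150.46], [-146.56, 146.56]. Speed limits (degrees/s): [147.25, 147.25, 180, 180, 180, 180].

## Interface

Orientations are given as [roll, pitch, yaw] about the fixed x, y, z axes, in that order (R = Rz(yaw) Ry(pitch) Rx(roll)).
In Python, from workcell import env, eyes gives the robot as it stands.
- The arm moves only by the tool send_rows, never from a script. Its argument "motion" is a list of rows, each a list of 7 numbers: the shift along the world's x, y, z normalised to -1 to 1, where 1 is 0.5 m, then the turn, a rotation vector about the world's x, y, z normalised to -1 to 1, where 1 is 60 degrees, then the opening, from -1 (shut) to 1 (fully open). A call has 1 to 20 rows; each row is the pose to reach, as a shift and turn from the pose commanded when the call began; what a row does not reach only later rows make up. A row lasts 1/8 s, in which the tool goes at most 62.5 mm and 10.7 degrees, less where a joint would pass 70% of its speed; a pose out of reach is approached as far as the arm can. A call with a number of a shift or a turn outside -1 to 1 is refused whole. A call with a gripper value outside its range is refused whole. The fingers move at their own pace and stop on an object; "squeeze" is the grip in N (left out, the last holds). Time passes only in rows, so rows that repeat a pose let the fingers close. It gives the time, the measured TCP pose, the force, the opening and the grip force at its end, in the units of the state.
- env.state(): the state, without advancing time (a new reading comes with each control period).
- eyes.grab_frame(name): name is "side" or "top"; returns a dict with "pixels" (384x512x3 uint8, red, green, blue), "depth" (384x512 float32, mm along the optical axis (not along the pixel's ray), 0 where there is no reading), "fx", "fy", "cx", "cy" (pixels), "distortion" ([k1, k2, p1, p2, k3] as OpenCV has them; the pictures are not rectified), "R" (3x3) and "t" (3): a world point X has camera coordinates R X + t. Camera axes: x right, y down, z forward; pixel columns grow to the right and rows downward; lengths in mm; the calibration is good to about 2 mm. A picture is of the moment at which its call begins.
- env.job_done(): hands the job in; it is judged then, once.
The state is a dict: "time_s": time; "qpos": joint angles; "qvel": joint speeds; "effort": joint torques, N m; "ee_pos": TCP position; "ee_rot": TCP orientation; "force": force on the tool from outside, world axes, zero at the start; "torque": the same for the moment, N m; "gripper_width": finger opening in mm; "gripper_force": force on a finger pad.
Only numpy, scipy, OpenCV 4.12 (cv2) and the standard library are available. Lean on these libraries where they do the work, as an engineer would, in place of code of your own. Each camera call takes 0.05 s, during which the arm holds its last target. There are 200 camera calls.

## Task

With the lifting hook from its fork stand, fish the rack that is loaded with glass slides out of its deep tank by its wire handle, without touching the rack with the gripper, and set it down gently and upright on the slide warmer, centred and lengthwise between the two guide rails. Unhook it and hang the lifting hook back in the fork of its stand; leave the empty rack in the other tank and the other things on the bench alone.

Things in the scene. Friction and masses are not known exactly. Their poses are not given: they have to be found in the camera images.
- tank: glass tank that holds the loaded rack; fixed, open on top, outside 86 (x) x 123 (y) x 150 mm tall, walls 5 mm, mouth 76 x 113 mm. Origin at the centre of its underside on the bench. At each short (y) end inside, a ledge sticks 9.5 mm in, its top 42 mm above the bench. Two such tanks stand side by side, about 170 mm apart
- spare_tank: the other tank, the same in every way, holding an empty rack
- rack: steel rack with seven glass slides, 0.17 to 0.35 kg; body 62 (x) x 86 (y) x 32 mm tall, slides lower than its top. A lug at the top of each y end (106 mm over both, 36 wide, underside 28 mm up) hangs on the tank's ledges. Origin at the centre of its underside, z up. Starts about centred in the tank and along its axes, underside 14 mm above the bench; lifts straight up freely
- rack_bail (a point): middle of the round level top bar of the rack's wire handle, 72 mm above the rack's underside; bar 5 mm thick, along the rack's y, 75 mm clear between its upright legs and 37 mm clear below it to the rack's top. Axes as the rack's. Starts 64 mm below the tank's rim
- spare_rack: the same rack without slides, in the other tank; not to be disturbed. Origin at the centre of its underside
- hook: steel lifting hook, 0.14 kg. Origin at its bottom on the shank's axis, z up, x the way the lip points. A back plate 3 mm thick (x), 26 wide (y), to z = 40; from its foot a lip as wide slopes up at 45 deg to a tip at x = 17, z = 17 mm: a V trough open upward. Round shank 8 mm thick to z = 88, square collar 40 x 40 mm, z = 88 to 92, black upright handle to z = 150 mm
- hook_grip (a point): centre of the hook's black handle, 121 mm above the hook's bottom: a block 26 mm (x) by 14 mm (y) and 58 mm tall. Axes as the hook's
- hook_seat (a point): where the axis of a 5 mm bar lies when seated in the hook's trough: hook x = 4, z = 9.1 mm. Axes as the hook's
- stand: fixed stand of the hook, origin on the bench below the fork's middle. Two level bars (top 115 mm up, 14 mm wide, at y = -16 and +16 mm, x = -30 to 45) leave an 18 mm slot open at -x, closed by a post at x = 43, no higher. The hook's shank hangs in the slot near x = 0, collar on the bars, lip roughly to the stand's +x; lift a little, then slide out to -x. Base x -30 to 70 mm, 10 mm thick
- warmer: fixed slide warmer, a box 130 (x) x 150 (y) x 50 mm tall. Origin at the centre of its underside on the bench
- warmer_mid (a point): centre of the warmer's flat metal top, 50 mm above the bench. Axes as the warmer's. Two guide rails, 6 mm wide and 10 mm high, run along its y at x = -45 and +45 mm, leaving 84 mm between them; top plate 146 mm long in y
- beaker: bystander, leave alone: open glass beaker, 72 mm across, 95 mm tall; origin at the centre of its underside
- flask: bystander, leave alone: conical glass flask, 84 mm across, 125 mm tall; origin at the centre of its underside
- slide_box: bystander, leave alone: flat blue slide box, 85 x 100 x 32 mm; origin at the centre of its underside
- dishes: bystander, leave alone: stack of three culture dishes, 90 mm across, 44 mm tall; origin at the centre of its underside
- amber: bystander, leave alone: amber reagent bottle, 68 mm across, 160 mm tall; origin at the centre of its underside
- jar: bystander, leave alone: white screw-top jar, 74 mm across, 100 mm tall; origin at the centre of its underside
There are look-alikes about, which are no part of the job. Leave any purple look-alike of the rack alone.

How it is judged (in metres and radians):
On the way, in this order (a step that is already met when the one before it is completed fails the run):
1. the loaded rack hangs on the lifting hook, clear above its tank's rim (height (world z) of rack above 0.15 m and contact force between hook and rack above 0.5 N), for 0.2 s.
2. the rack stands on the warmer between the rails and the hook is clear of it (x of rack in the frame of warmer_mid between -0.014 and 0.014 m and y of rack in the frame of warmer_mid between -0.034 and 0.034 m and z of rack in the frame of warmer_mid between -0.004 and 0.004 m and angle between the y axis of rack and the y axis of warmer_mid, either way round below 0.26 rad and angle between rack's own z axis and vertical below 0.08 rad and contact force between hook and rack below 0.1 N and linear speed of rack below 0.02 m/s), for 0.2 s.
At the end, for the whole second after the job is handed in: Loaded rack at rest, upright (5 deg) on the warmer between the rails: centre within 14 mm across and 34 mm along, long side within 15 deg of the rails. Hook off it, hanging upright and still in the fork, collar on the bars, within 32 mm of the fork middle. Empty rack and other things as they were (all of step 2 and x of hook_grip in the frame of stand between -0.032 and 0.032 m and y of hook_grip in the frame of stand between -0.012 and 0.012 m and z of hook_grip in the frame of stand between 0.143 and 0.153 m and angle between hook_grip's own z axis and vertical below 0.12 rad and linear speed of hook below 0.02 m/s and z of spare_rack in the frame of spare_tank between 0.01 and 0.018 m and angle between spare_rack's own z axis and vertical below 0.1 rad and angle between each of beaker, flask, slide_box, dishes, amber, jar's own z axis and vertical below 0.15 rad); the robot touches nothing.
It fails at once if the gripper's fingers handle the slide rack directly (contact force between the fingers and rack above 2 N).
It fails at once if the loaded rack is tipped (more than 40 degrees) (angle between rack's own z axis and vertical above 0.7 rad).
It fails at once if the rack is banged or dropped on the warmer (over 25 N) (contact force between rack and warmer above 25 N).
It fails at once if the empty rack is shifted in its tank by more than 12 mm (distance of spare_rack from where it was at the start of the episode above 0.012 m).
It fails at once if a bystander (beaker, flask, slide box, dishes, bottle or jar) is moved more than 25 mm (distance of any of beaker, flask, slide_box, dishes, amber, jar from where it was at the start of the episode above 0.025 m).
It also fails if it takes over 69 s, if anything falls off the work surface, if the arm or the gripper's body presses on something with over 40 N, if the wrist force passes 120 N, or if a joint passes its speed limit or range.

## Working session

There is one attempt and no reset: what is moved stays moved. The work goes in short steps, Python scripts to look and compute and a tool call to move; the robot and the scene stay as the last step left them, time stands still between calls to the robot, and variables do not carry over. Pictures are saved under pics/ and viewed, at most 11 in all, crops included, and the job is handed in when it is done.

Besides the shell and the picture viewer there is one more tool, called as name([rows], argument=value, ...), one row to a line, values as JSON. send_rows: Moves the arm, as the interface text tells. Its arguments: {"type":"object","properties":{"motion":{"type":"array"},"squeeze":{"type":"number"}},"required":["motion"]}

```bash
mkdir -p pics; ls; cat > h.py <<'E'
import numpy as np, cv2
from workcell import env, eyes
def grab(n):
    f=eyes.grab_frame(n); np.savez(f'{n}.npz',**{k:np.array(v) for k,v in f.items()}); return f
def load(n): return dict(np.load(f'{n}.npz'))
def K(f): return np.array([[f['fx'],0,f['cx']],[0,f['fy'],f['cy']],[0,0,1.]],float)
def rays(f,uv):
    p=cv2.undistortPoints(np.array(uv,float).reshape(-1,1,2),K(f),np.array(f['distortion'],float)).reshape(-1,2)
    d=np.c_[p,np.ones(len(p))]; R=np.array(f['R']); return -R.T@np.array(f['t']), d@R
def onz(f,uv,z):
    c,d=rays(f,uv); return c+d*((z-c[2])/d[:,2])[:,None]
def cloud(f):
    h,w=f['depth'].shape; v,u=np.mgrid[:h,:w]; c,d=rays(f,np.c_[u.ravel(),v.ravel()])
    return (c+d*np.array(f['depth']).reshape(-1,1)).reshape(h,w,3)
def proj(f,X):
    return cv2.projectPoints(np.array(X,float).reshape(-1,1,3),cv2.Rodrigues(np.array(f['R'],float))[0],np.array(f['t'],float),K(f),np.array(f['distortion'],float))[0].reshape(-1,2)
E
python3 - <<'E'
from h import *
for n in('side','top'):
    f=grab(n); cv2.imwrite(f'pics/{n}0.png',cv2.resize(f['pixels'][:,:,::-1],(800,600),interpolation=cv2.INTER_CUBIC))
    print(n,-np.array(f['R']).T@f['t'],f['fx'],f['distortion'])
print(env.state(),env.grip_depth)
E
```

```text
pics
side [ 265.98712785 -772.4688862   949.30797756] 478.1560824256412 [-0.05514648  0.          0.          0.          0.        ]
top [ 391.96149028  -43.22987959 1470.01153978] 456.27802313101114 [-0.00179219  0.          0.          0.          0.        ]
{'time_s': 0.1, 'qpos': array([ 6.50322221e+01,  1.83452957e+01,  8.96998754e+01,  4.50899853e-04,
        7.20436796e+01, -1.14512002e+00]), 'qvel': array([-0.06045776, -0.06458604, -0.17759481,  0.00593061, -0.0696327 ,
       -0.05749715]), 'effort': array([ 2.15462974e-04, -4.13331020e+01, -2.32510471e+01,  7.27938535e-02,
        4.22184798e-02, -2.51895239e-05]), 'ee_pos': array([232.04300473, 525.59948553, 213.22813428]), 'ee_rot': array([-1.79911176e+02, -2.20429607e-03,  1.56177201e+02]), 'force': array([-0.75957195,  0.35492589,  0.3292882 ]), 'torque': array([-0.06089915,  0.00540772,  0.0517451 ]), 'gripper_force': 0.0, 'gripper_width': 91.10529056641647} 18.8
```

View pics/side0.png

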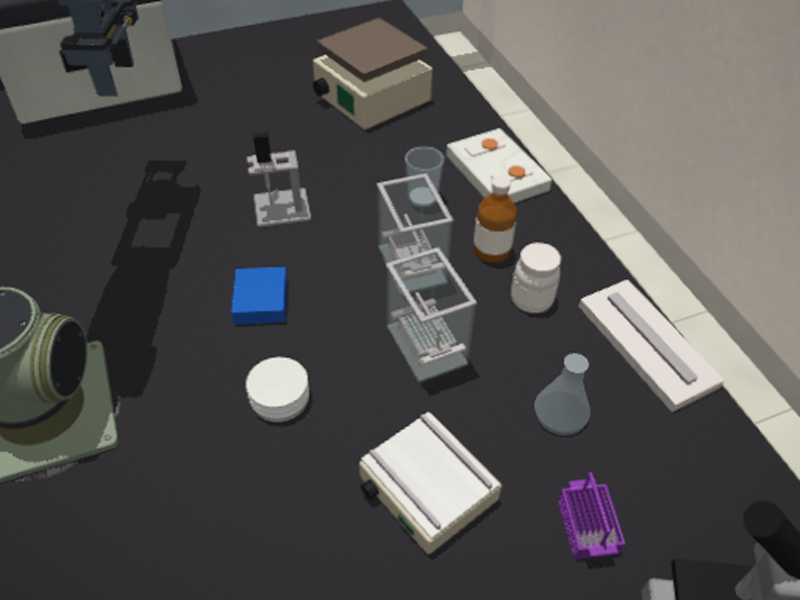

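View pics/top0.png

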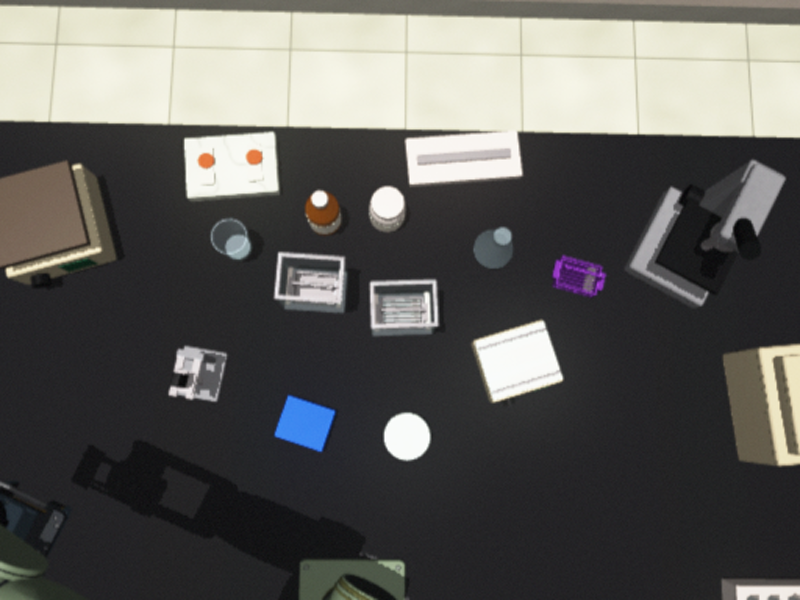

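The side view shows the hook on its stand at (265,165) and tanks at (415,215) and (430,310), the nearer one apparently with slides. The warmer is at (430,480). The top view shows the stand at (198,373), the tanks at (312,282) and (404,307), and the warmer at (517,360). I'll zoom in on these.

```bash
python3 - <<'E'
from h import *
s=load('side');t=load('top')
def crop(f,x,y,w,h,W,H): return cv2.resize(f['pixels'][y:y+h,x:x+w,::-1],(W,H),interpolation=cv2.INTER_CUBIC)
a=crop(t,170,155,120,65,800-240,300) 
b=crop(t,105,215,48,60,240,300)
c=crop(s,235,105,80,140,171,300)
d=crop(s,150,75,60,75,240,300)
e=crop(t,295,200,72,60,360,300)
cv2.imwrite('pics/z1.png',np.vstack([np.hstack([a,b]),np.hstack([c,d,e,np.zeros((300,29,3),np.uint8)])]))
for f,n in((t,'top'),(s,'side')):
    C=cloud(f); print(n)
    hsv=cv2.cvtColor(f['pixels'],cv2.COLOR_RGB2HSV)
    Z=C[...,2]; ok=f['depth']>0
    print('bench z',np.median(Z[ok&(abs(Z)<20)]))
    # components above 8mm
    m=(ok&(Z>8)&(Z<250)&(C[...,0]<800)&(C[...,0]>150)&(abs(C[...,1])<600)).astype(np.uint8)
    N,l,st,ce=cv2.connectedComponentsWithStats(m)
    for i in range(1,N):
        if st[i,4]<60: continue
        P=C[l==i]; zt=np.percentile(P[:,2],98); q=P[P[:,2]>zt-8]
        print(st[i],'ztop',zt.round(),'c',((q.max(0)+q.min(0))/2).round(),'ext',np.ptp(q,axis=0).round(),)
E
```

```text
top
bench z -0.08925036711593748
[  26  123   48   52 1882] ztop 134.0 c [737. 556. 133.] ext [124.  87.  12.]
[195 123  23  29 485] ztop 162.0 c [786.  72. 160.] ext [28. 30. 12.]
[236 130  24  19 360] ztop 104.0 c [783. -57. 101.] ext [32. 59. 11.]
[135 140  26  27 409] ztop 98.0 c [727. 253.  96.] ext [70. 71. 11.]
[303 146  25  26 522] ztop 129.0 c [ 729. -281.  126.] ext [33. 31. 11.]
[400 147  17  34 328] ztop 50.0 c [ 716. -579.   48.] ext [93. 42. 11.]
[419 153  11  20 122] ztop 151.0 c [ 696. -587.  150.] ext [56. 25. 13.]
[ 176  162   46   38 1544] ztop 153.0 c [637.  87. 151.] ext [ 92. 128.  12.]
[353 164  35  26 573] ztop 75.0 c [ 673. -455.   74.] ext [22. 79. 11.]
[ 237  179   43   37 1428] ztop 153.0 c [589. -90. 151.] ext [ 93. 124.  12.]
[ 302  205   58   55 2061] ztop 62.0 c [ 496. -325.   60.] ext [138. 160.  13.]
[108 222  37  35 826] ztop 177.0 c [441. 319. 176.] ext [23. 17. 14.]
[175 253  40  36 906] ztop 39.0 c [365. 101.  36.] ext [106. 116.  10.]
[246 265  29  30 676] ztop 50.0 c [ 341. -103.   47.] ext [88. 86. 10.]
side
bench z -0.987073239486449
[ 73  29
[... 264 characters left out ...]
.] ext [27. 23. 12.]
[ 241   94   64  149 6119] ztop 151.0 c [615.  -3. 149.] ext [142. 309.  12.]
[303 112  24  54 953] ztop 160.0 c [787.  70. 157.] ext [25. 30. 11.]
[327 156  24  43 719] ztop 101.0 c [785. -60. 100.] ext [30. 64. 11.]
[ 148  171   36   35 1130] ztop 34.0 c [367.  97.  31.] ext [108. 121.  10.]
[ 342  226   36   52 1233] ztop 126.0 c [ 731. -284.  125.] ext [34. 34.  9.]
[ 158  229   40   40 1273] ztop 46.0 c [ 345. -106.   43.] ext [90. 90. 10.]
[ 231  264   90   90 4537] ztop 60.0 c [ 493. -328.   58.] ext [148. 166.  11.]
[ 358  302   42   55 1446] ztop 74.0 c [ 675. -459.   72.] ext [26. 83. 11.]
[410 358  49  26 508] ztop 149.0 c [ 698. -589.  145.] ext [54. 21.  9.]
```

View pics/z1.png

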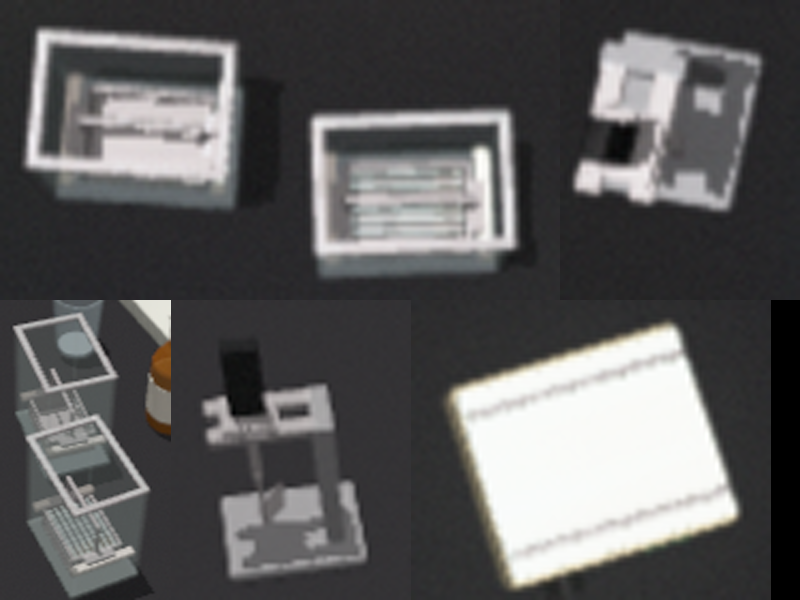

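The zoom shows glass slides in the right-hand tank (smaller y), so that is the target tank, with its bar at about (415,205) in the zoom. The left tank's rack is empty. The fork opens toward world -x and the lip points toward +x. The warmer is yawed about 15°. Next I'll measure these precisely.

```bash
python3 - <<'E'
from h import *
def rect(P):
    (c,s,a)=cv2.minAreaRect(P[:,:2].astype(np.float32)); return np.round(c,1),np.round(s,1),round(a,1)
for n in('top','side'):
    f=load(n);C=cloud(f);Z=C[...,2];X=C[...,0];Y=C[...,1]
    def sel(x,y,rx,ry,z0,z1): return C[(f['depth']>0)&(abs(X-x)<rx)&(abs(Y-y)<ry)&(Z>z0)&(Z<z1)]
    def rp(name,P):
        if len(P)>4: print(n,name,len(P),rect(P),'med',np.median(P,0).round(1),'mean',P.mean(0).round(1))
    rp('handle',sel(441,319,40,40,140,190)); rp('handletop',sel(441,319,40,40,172,190))
    rp('fork',sel(441,319,70,50,108,122)); rp('standbase',sel(441,319,90,70,5,16))
    rp('tank rim',sel(589,-90,60,80,143,158)); rp('spare rim',sel(637,87,60,80,143,158))
    rp('warmer top',sel(496,-325,110,110,42,66)); rp('rails',sel(496,-325,110,110,57,66))
    P=sel(589,-90,36,45,78,95); rp('bar',P)
    P=sel(589,-90,36,55,35,52); rp('racktop',P)
    for z0 in range(10,150,10): print(z0,len(sel(589,-90,36,55,z0,z0+10)),end=' ')
    print()
E
```

```text
top handle 76 (array([441.2, 318.5]), array([15.2, 25.8]), 77.2) med [441.  315.5 173.5] mean [440.5 316.4 167.9]
top handletop 42 (array([441.1, 319.4]), array([15.1, 24.1]), 83.9) med [440.9 318.2 176.2] mean [440.8 318.5 176.6]
top fork 320 (array([454.3, 317.8]), array([51.9, 86.7]), 80.9) med [461.3 310.7 115.6] mean [458.3 313.8 115.6]
top standbase 528 (array([441. , 318.1]), array([137.1, 179.7]), 89.8) med [457.6 298.1   9.2] mean [454.5 303.1   9.3]
top tank rim 330 (array([589.5, -90.1]), array([ 88.1, 124.6]), 2.5) med [589.2 -88.7 149.6] mean [589.6 -89.3 149.6]
top spare rim 342 (array([636.5,  87.3]), array([125. ,  88.7]), 87.0) med [635.7  90.5 149.7] mean [635.7  88.4 149.5]
top warmer top 1882 (array([ 493.6, -324. ]), array([129.2, 147.8]), 17.5) med [ 492.8 -323.6   49.9] mean [ 493.1 -323.8   50.4]
top rails 162 (array([ 491.3, -326.4]), array([112.9, 139.4]), 16.1) med [ 513.5 -324.    59.9] mean [ 494.6 -324.4   60.2]
top bar 37 (array([590.4, -81.2]), array([90.9, 36.8]), 67.9) med [ 587.9 -101.7   87.7] mean [589.3 -95.6  87.8]
top racktop 285 (array([594.8,
[... 749 characters left out ...]
5.3 148.3]
side spare rim 417 (array([638.2,  86. ]), array([130.8,  89.4]), 87.0) med [636.2  79.3 148.4] mean [637.1  82.2 148.2]
side warmer top 3757 (array([ 494.7, -328.6]), array([129. , 149.8]), 17.8) med [ 493.2 -334.1   49.1] mean [ 493.7 -332.5   49.8]
side rails 334 (array([ 495.5, -327.8]), array([ 97.7, 139.8]), 17.4) med [ 474.3 -333.2   58.9] mean [ 495.2 -331.7   59.1]
side bar 35 (array([588.5, -74.3]), array([ 5.4, 47.6]), 4.0) med [588.4 -76.2  87.6] mean [588.2 -75.2  87.2]
side racktop 68 (array([608.4, -48.8]), array([31.8, 28. ]), 76.8) med [612.3 -49.2  43. ] mean [610.7 -48.5  42.7]
10 0 20 1 30 17 40 56 50 6 60 11 70 20 80 51 90 34 100 26 110 34 120 35 130 43 140 66
```

send_rows([
  [0.14,-0.14,0,0,0,-0.9167,1],
  [0.14,-0.14,0,0,0,-0.9167,1],
  [0.14,-0.14,0,0,0,-0.9167,1],
  [0.14,-0.14,0,0,0,-0.9167,1],
  [0.14,-0.14,0,0,0,-0.9167,1],
  [0.14,-0.14,0,0,0,-0.9167,1],
])

```text
time_s: 0.85
ee_pos: [302.2, 455.8, 213.6]
ee_rot: [-180.0, 0.0, 101.2]
force: [-0.3, -0.0, -0.0]
gripper_width: 91.1
gripper_force: 0.0
```

send_rows([
  [0.14,-0.14,0,0,0,-0.9167,1],
  [0.14,-0.14,0,0,0,-0.9167,1],
  [0.14,-0.14,0,0,0,-0.9167,1],
  [0.14,-0.14,0,0,0,-0.9167,1],
  [0.14,-0.14,0,0,0,-0.9167,1],
  [0.14,-0.14,0,0,0,-0.9167,1],
])

```text
time_s: 1.6
ee_pos: [372.2, 385.9, 213.8]
ee_rot: [180.0, 0.0, 46.3]
force: [0.4, 0.2, 1.0]
gripper_width: 91.2
gripper_force: 0.0
```

send_rows([
  [0.14,-0.139,0,0,0,-0.92,1],
  [0.14,-0.139,0,0,0,-0.92,1],
  [0.14,-0.139,0,0,0,-0.92,1],
  [0.14,-0.139,0,0,0,-0.92,1],
  [0.14,-0.139,0,0,0,-0.92,1],
  [0.14,-0.139,0,0,0,-0.92,1],
  [0.14,-0.139,0,0,0,-0.92,1],
])

```text
time_s: 2.48
ee_pos: [442.2, 316.6, 213.9]
ee_rot: [180.0, 0.0, -8.8]
force: [-0.4, 0.2, 0.3]
gripper_width: 91.4
gripper_force: 0.0
```

send_rows([
  [0,0,-0.06,0,0,0,0],
  [0,0,-0.11,0,0,0,0],
  [0,0,-0.15,0,0,0,0],
  [0,0,-0.17,0,0,0,0],
  [0,0,-0.17,0,0,0,0],
  [0,0,-0.17,0,0,0,0],
], squeeze=40)

```text
time_s: 3.22
ee_pos: [442.8, 316.9, 129.8]
ee_rot: [-179.9, -0.1, -9.0]
force: [0.9, -0.3, 0.1]
gripper_width: 46.1
gripper_force: 0.0
```

send_rows([
  [0,0,0,0,0,0,-1],
  [0,0,0,0,0,0,-1],
  [0,0,0,0,0,0,-1],
  [0,0,0,0,0,0,-1],
  [0,0,0,0,0,0,-1],
  [0,0,0,0,0,0,-1],
], squeeze=40)

```text
time_s: 3.98
ee_pos: [442.4, 316.8, 129.2]
ee_rot: [-180.0, -0.0, -9.0]
force: [-0.3, 0.6, 1.5]
gripper_width: 13.9
gripper_force: 40.0
```

send_rows([
  [0,0,0.01,0,0,0,-1],
  [0,0,0.02,0,0,0,-1],
  [-0.03,0.005,0.02,0,0,0,-1],
  [-0.07,0.011,0.02,0,0,0,-1],
  [-0.11,0.017,0.02,0,0,0,-1],
  [-0.14,0.022,0.02,0,0,0,-1],
  [-0.14,0.022,0.02,0,0,0,-1],
])

```text
time_s: 4.85
ee_pos: [370.9, 327.7, 139.1]
ee_rot: [180.0, -0.0, -8.9]
force: [0.2, 0.3, -0.8]
gripper_width: 14.1
gripper_force: 40.0
```

send_rows([
  [0,0,0.08,0,0,0,-1],
  [0,0,0.2,0,0,0,-1],
  [0,0,0.32,0,0,0,-1],
  [0,0,0.38,0,0,0,-1],
  [0,0,0.38,0,0,0,-1],
])

```text
time_s: 5.48
ee_pos: [373.6, 328.3, 331.4]
ee_rot: [-179.7, -0.3, -9.0]
force: [-0.1, 0.4, -1.9]
gripper_width: 13.8
gripper_force: 40.0
```

send_rows([
  [0.02,-0.04,0,0,0,0.02,-1],
  [0.06,-0.13,0,0,0,0.04,-1],
  [0.1,-0.23,0,0,0,0.06,-1],
  [0.15,-0.33,0,0,0,0.08,-1],
  [0.2,-0.43,0,0,0,0.1,-1],
  [0.25,-0.53,0,0,0,0.12,-1],
  [0.3,-0.63,0,0,0,0.14,-1],
  [0.34,-0.72,0,0,0,0.16,-1],
  [0.37,-0.79,0,0,0,0.18,-1],
  [0.388,-0.835,0,0,0,0.2,-1],
  [0.388,-0.835,0,0,0,0.2,-1],
  [0.388,-0.835,0,0,0,0.2,-1],
])

```text
time_s: 6.98
ee_pos: [565.6, -89.4, 327.6]
ee_rot: [-179.9, 0.2, 3.0]
force: [-1.3, 1.3, -0.8]
gripper_width: 13.7
gripper_force: 40.0
```

```bash
python3 - <<'E'
from h import *
s=env.state(); print(s['ee_pos'],s['ee_rot'],s['qpos'].round(1))
f=grab('side');t=grab('top')
a=cv2.resize(f['pixels'][50:230,190:350,::-1],(533,600),interpolation=cv2.INTER_CUBIC)
cv2.imwrite('pics/s2.png',a)
for n,g in(('side',f),('top',t)):
    C=cloud(g);X,Y,Z=C[...,0],C[...,1],C[...,2];p=s['ee_pos']
    near=(g['depth']>0)&(abs(X-p[0])<80)&(abs(Y-p[1])<80)
    for z0,z1 in((228,245),(245,262),(262,310),(312,322),(322,360)):
        P=C[near&(Z>z0)&(Z<z1)]
        if len(P)>3: print(n,z0,len(P),P.min(0).round(1),P.max(0).round(1),np.median(P,0).round(1))
    print(proj(g,[[p[0],p[1],p[2]-102],[p[0]+17,p[1],p[2]-85],[p[0],p[1],p[2]]]).round(1))
E
```

```text
[565.64924947 -89.35812933 327.5635367 ] [-1.79937284e+02  1.52278290e-01  2.96724870e+00] [-10.1  15.5  77.5   0.   87.1  76.9]
side 228 87 [ 562.9 -104.5  228.3] [582.3 -74.8 244.7] [572.9 -94.  236.9]
side 245 37 [ 563.9 -104.   245.3] [567.9 -78.4 261.8] [565.1 -94.6 252.1]
side 262 54 [ 561.7 -101.3  262.5] [568.7 -76.7 296.8] [564.9 -93.4 275.7]
side 312 178 [ 545.1 -111.8  312.1] [587.8 -69.5 321. ] [ 560.2 -100.   316.2]
side 322 215 [ 545.5 -110.2  327. ] [581.7 -75.2 360. ] [ 553.  -104.8  341. ]
[[264.6 158.6]
 [272.1 151. ]
 [265.9 122.2]]
[[258.6 198.8]
 [259.  191.8]
 [260.2 193.3]]
```

View pics/s2.png

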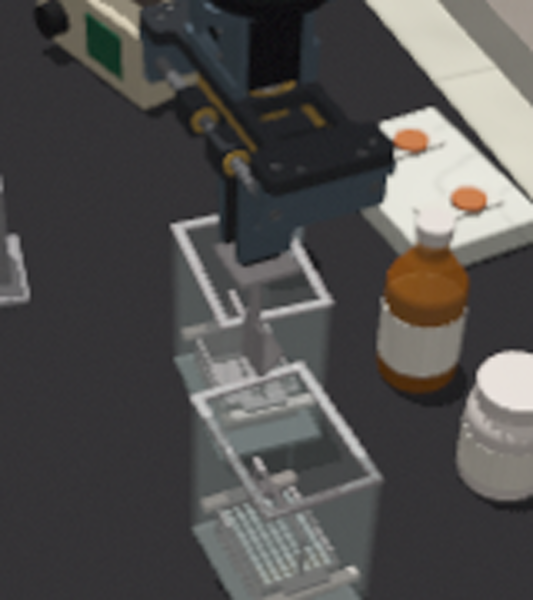

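The picture shows the hook held upright above the tank at about (255,340), and its lip points to the right (+x). The bar is in the tank at about (265,480). Next I tilt the hook 15° so the collar fits inside the mouth, then lower partway.

send_rows([
  [0.02,0,0,-0.006,0.12,0,-1],
  [0.04,0,-0.04,-0.013,0.25,0,-1],
  [0.04,0,-0.1,-0.013,0.25,0,-1],
  [0.04,0,-0.14,-0.013,0.25,0,-1],
  [0.04,0,-0.16,-0.013,0.25,0,-1],
  [0.04,0,-0.16,-0.013,0.25,0,-1],
  [0.04,0,-0.16,-0.013,0.25,0,-1],
])

```text
time_s: 7.95
ee_pos: [586.6, -89.9, 250.3]
ee_rot: [180.0, 14.9, 3.0]
force: [0.6, 0.3, -0.7]
gripper_width: 13.7
gripper_force: 40.0
```

```bash
python3 - <<'E'
from h import *
s=env.state(); print(s['ee_pos'],s['ee_rot'],s['force'])
f=grab('side');C=cloud(f);X,Y,Z=C[...,0],C[...,1],C[...,2]
for z0,z1 in((78,95),(152,158),(158,166),(166,180),(180,200)):
    P=C[(f['depth']>0)&(abs(X-575)<28)&(abs(Y+90)<22)&(Z>z0)&(Z<z1)]
    if len(P)>2: print(z0,len(P),P.min(0).round(1),P.max(0).round(1),np.median(P,0).round(1))
cv2.imwrite('pics/s3.png',cv2.resize(f['pixels'][90:230,230:330,::-1],(428,600),interpolation=cv2.INTER_CUBIC))
E
```

```text
[586.6285665  -89.85794588 250.25370724] [179.9646024   14.88464915   2.97933076] [ 0.55396955  0.26074014 -0.65988573]
78 55 [ 547.  -110.9   78.2] [592.  -69.   94.7] [549.1 -90.1  86.9]
152 26 [ 558.8 -105.5  152.7] [575.  -80.4 157.8] [562.4 -99.7 155.6]
158 43 [ 560.5 -108.1  158.1] [580.6 -80.2 164.9] [565.4 -96.1 161.2]
166 39 [ 563.  -105.5  166.1] [568.9 -77.3 179.8] [565.7 -95.5 172.6]
180 48 [ 565.5 -106.2  180. ] [574.  -78.4 198.9] [569.4 -93.4 187.7]
```

View pics/s3.png

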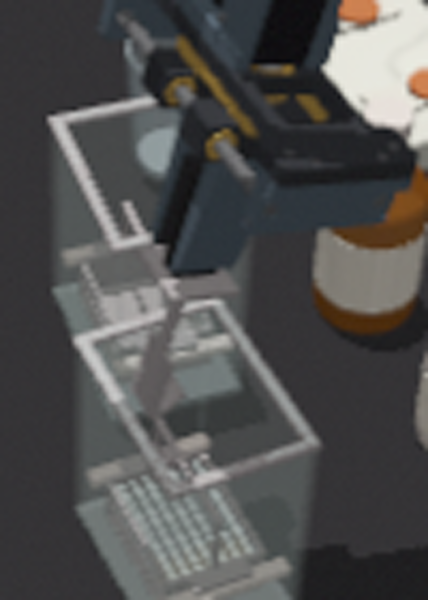

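The tilted hook's tip is at x≈581 and its bottom is at about 560. The bar is at about 588 and the wall at about 552, so both sides have clearance. I'm lowering it.

send_rows([
  [0,0,-0.04,0,0,0,-1],
  [0,0,-0.08,0,0,0,-1],
  [0,0,-0.12,0,0,0,-1],
  [0,0,-0.15,0,0,0,-1],
  [0,0,-0.17,0,0,0,-1],
  [0,0,-0.182,0,0,0,-1],
  [0,0,-0.182,0,0,0,-1],
])

```text
time_s: 8.88
ee_pos: [586.3, -90.0, 157.9]
ee_rot: [180.0, 15.0, 3.0]
force: [0.9, -0.1, -0.9]
gripper_width: 13.8
gripper_force: 40.0
```

send_rows([
  [0.007,0,0.002,0.002,-0.04,0,-1],
  [0.014,0,0.004,0.004,-0.08,0,-1],
  [0.02,0,0.006,0.006,-0.117,0,-1],
  [0.02,0,0.006,0.006,-0.117,0,-1],
  [0.02,0,0.006,0.006,-0.117,0,-1],
])

```text
time_s: 9.5
ee_pos: [596.1, -90.1, 161.4]
ee_rot: [180.0, 8.0, 3.0]
force: [-1.2, -0.1, -0.3]
gripper_width: 14.0
gripper_force: 40.0
```

```bash
python3 - <<'E'
from h import *
s=env.state(); print(s['ee_pos'],s['ee_rot'],s['force'])
f=grab('side');C=cloud(f);X,Y,Z=C[...,0],C[...,1],C[...,2]
cv2.imwrite('pics/s4.png',cv2.resize(f['pixels'][110:230,240:320,::-1],(400,600),interpolation=cv2.INTER_CUBIC))
E
```

```text
[596.1381157  -90.0524971  161.37805724] [179.97705206   8.02294546   2.97142468] [-1.17227017 -0.13835215 -0.27482768]
```

View pics/s4.png

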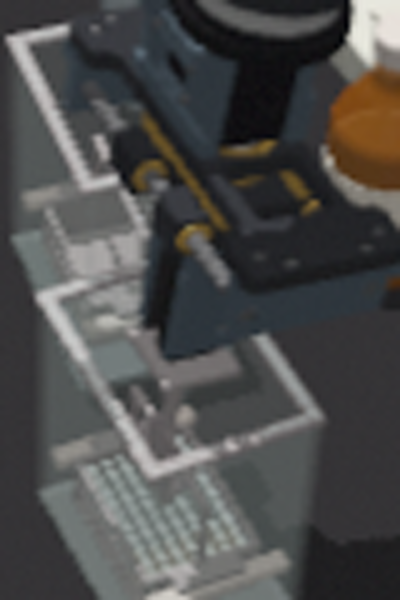

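The picture shows the hook in the tank mouth at about (165,410), with the bar around it and no contact force. Next I straighten the hook and start the lift.

send_rows([
  [-0.006,0,0.006,0.002,-0.04,0,-1],
  [-0.012,-0.001,0.012,0.004,-0.08,0,-1],
  [-0.018,-0.001,0.019,0.006,-0.11,0,-1],
  [-0.024,-0.001,0.026,0.007,-0.133,0,-1],
  [-0.024,-0.001,0.026,0.007,-0.133,0,-1],
  [-0.024,-0.001,0.036,0.007,-0.133,0,-1],
  [-0.024,-0.001,0.046,0.007,-0.133,0,-1],
  [-0.024,-0.001,0.056,0.007,-0.133,0,-1],
  [-0.024,-0.001,0.056,0.007,-0.133,0,-1],
])

```text
time_s: 10.68
ee_pos: [584.6, -90.5, 189.3]
ee_rot: [180.0, -0.0, 3.0]
force: [0.4, 0.3, -3.8]
gripper_width: 13.7
gripper_force: 40.0
```

send_rows([
  [0,0,0.02,0,0,0,-1],
  [0,0,0.05,0,0,0,-1],
  [0,0,0.09,0,0,0,-1],
  [0,0,0.13,0,0,0,-1],
  [0,0,0.17,0,0,0,-1],
  [0,0,0.21,0,0,0,-1],
  [0,0,0.25,0,0,0,-1],
  [0,0,0.28,0,0,0,-1],
  [0,0,0.31,0,0,0,-1],
  [0,0,0.33,0,0,0,-1],
  [0,0,0.34,0,0,0,-1],
  [0,0,0.34,0,0,0,-1],
  [0,0,0.34,0,0,0,-1],
])

```text
time_s: 12.3
ee_pos: [584.0, -90.4, 358.3]
ee_rot: [-180.0, 0.1, 3.0]
force: [-0.5, 1.0, -3.8]
gripper_width: 14.1
gripper_force: 40.0
```

```bash
python3 - <<'E'
from h import *
s=env.state(); print(s['ee_pos'],s['ee_rot'],s['force'])
f=grab('side');C=cloud(f)
cv2.imwrite('pics/s5.png',cv2.resize(f['pixels'][60:240,210:330,::-1],(400,600),interpolation=cv2.INTER_CUBIC))
E
```

```text
[584.03677529 -90.43350038 358.27210018] [-1.79987695e+02  8.02869464e-02  2.97462717e+00] [-0.5003703   0.98097287 -3.75644923]
```

View pics/s5.png

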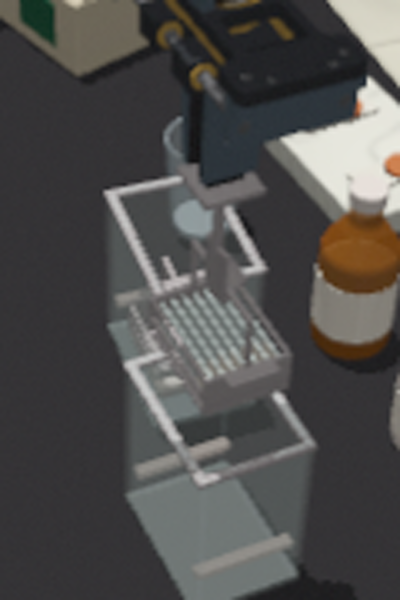

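The picture shows the rack hanging level on the hook, clear above the tank, at about (215,345). I'll carry it to the warmer smoothly.

send_rows([
  [-0.001,-0.003,0,0,0,0.002,-1],
  [-0.005,-0.013,0,0,0,0.007,-1],
  [-0.011,-0.029,0,0,0,0.015,-1],
  [-0.02,-0.049,0,0,0,0.025,-1],
  [-0.029,-0.074,0,0,0,0.038,-1],
  [-0.041,-0.102,0,0,0,0.053,-1],
  [-0.053,-0.133,0,0,0,0.068,-1],
  [-0.066,-0.167,0,0,0,0.085,-1],
  [-0.08,-0.202,0,0,0,0.103,-1],
  [-0.094,-0.237,0,0,0,0.122,-1],
  [-0.108,-0.272,0,0,0,0.14,-1],
  [-0.122,-0.307,0,0,0,0.158,-1],
  [-0.135,-0.341,0,0,0,0.175,-1],
  [-0.147,-0.372,0,0,0,0.19,-1],
  [-0.159,-0.4,0,0,0,0.205,-1],
  [-0.168,-0.425,0,0,0,0.218,-1],
  [-0.177,-0.445,0,0,0,0.228,-1],
  [-0.183,-0.461,0,0,0,0.236,-1],
  [-0.187,-0.471,0,0,0,0.241,-1],
  [-0.188,-0.474,0,0,0,0.243,-1],
])

```text
time_s: 14.85
ee_pos: [490.2, -327.6, 358.9]
ee_rot: [-180.0, -0.0, 17.6]
force: [-0.3, -0.3, -3.2]
gripper_width: 14.0
gripper_force: 40.0
```

send_rows([
  [0,0,-0.02,0,0,0,-1],
  [0,0,-0.04,0,0,0,-1],
  [0,0,-0.06,0,0,0,-1],
  [0,0,-0.08,0,0,0,-1],
  [0,0,-0.1,0,0,0,-1],
  [0,0,-0.12,0,0,0,-1],
  [0,0,-0.14,0,0,0,-1],
  [0,0,-0.155,0,0,0,-1],
  [0,0,-0.17,0,0,0,-1],
  [0,0,-0.18,0,0,0,-1],
  [0,0,-0.19,0,0,0,-1],
  [0,0,-0.2,0,0,0,-1],
  [0,0,-0.2,0,0,0,-1],
  [0,0,-0.2,0,0,0,-1],
  [0,0,-0.2,0,0,0,-1],
  [0,0,-0.2,0,0,0,-1],
])

```text
time_s: 16.85
ee_pos: [490.3, -327.5, 259.2]
ee_rot: [180.0, -0.0, 17.6]
force: [0.7, 0.0, -2.9]
gripper_width: 14.0
gripper_force: 40.0
```

```bash
python3 - <<'E'
from h import *
s=env.state(); print(s['ee_pos'],s['ee_rot'],s['force'])
for n in('side','top'):
    f=grab(n);C=cloud(f);X,Y,Z=C[...,0],C[...,1],C[...,2]
    a=np.radians(17.6);dx,dy=X-494.2,Y+326.5
    U=dx*np.cos(a)+dy*np.sin(a);V=-dx*np.sin(a)+dy*np.cos(a)
    P=(f['depth']>0)&(abs(U)<70)&(abs(V)<90)
    for z0,z1 in((84,112),(114,130),(160,170),(45,66)):
        m=P&(Z>z0)&(Z<z1)&((abs(U)<60)&(abs(V)<70)|(z0<50))
        if m.sum()<4: continue
        (c,sz,an)=cv2.minAreaRect(np.c_[U[m],V[m]].astype(np.float32)); print(n,z0,m.sum(),np.round(c,1),np.round(sz,1),round(an,1), Z[m].max().round(),np.percentile(U[m],[1,99]).round(1),np.percentile(V[m],[1,99]).round(1))
    if n=='side': cv2.imwrite('pics/s6.png',cv2.resize(f['pixels'][170:370,200:360,::-1],(480,600),interpolation=cv2.INTER_CUBIC))
E
```

```text
[ 490.31835869 -327.51024828  259.17625313] [ 1.79976937e+02 -1.30610877e-02  1.75519268e+01] [ 7.44951763e-01  1.65806059e-03 -2.85398499e+00]
side 84 448 [ 0.9 -2.6] [64.5 86.2] 0.1 112.0 [-30.8  32.2] [-45.5  39.6]
side 114 866 [ 0.8 -1.7] [107.5  63.7] 89.9 130.0 [-30.9  30.8] [-54.6  50.2]
side 160 127 [ 2.8 -2.9] [17.4 83.9] 0.5 170.0 [-5.9 11.2] [-44.1  38.5]
side 45 2187 [-0.4 -1.6] [124.9 147.9] 0.0 64.0 [-59.   60.3] [-74.1  69.2]
top 84 10 [-0.4 43.9] [59.3  1.2] 0.2 110.0 [-29.8  29. ] [43.2 44.5]
top 114 47 [-1.2 48.7] [10.6 58.5] 88.4 130.0 [-26.3  26.7] [43.1 54.1]
top 45 670 [-0.5  3.9] [148.  127.8] 89.9 65.0 [-61.6  61.2] [-67.8  75.4]
```

View pics/s6.png

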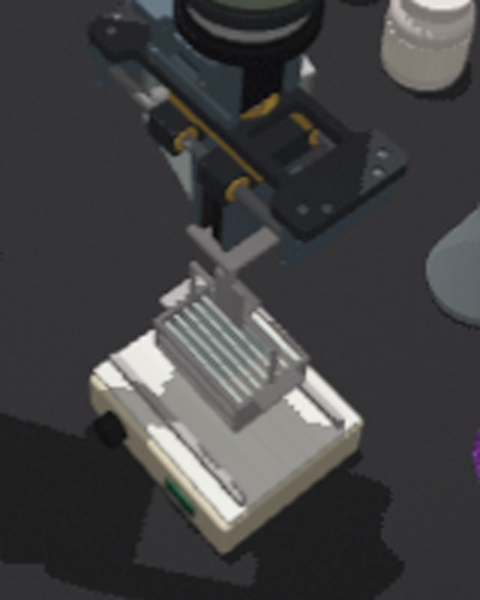

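The picture shows the rack hanging between the rails and parallel to them, at about (230,350). It is centred within about 2 mm, so I'm lowering it slowly.

send_rows([
  [0,0,-0.012,0,0,0,-1],
  [0,0,-0.024,0,0,0,-1],
  [0,0,-0.036,0,0,0,-1],
  [0,0,-0.048,0,0,0,-1],
  [0,0,-0.06,0,0,0,-1],
  [0,0,-0.068,0,0,0,-1],
  [0,0,-0.072,0,0,0,-1],
  [0,0,-0.075,0,0,0,-1],
  [0,0,-0.078,0,0,0,-1],
  [0,0,-0.081,0,0,0,-1],
  [0,0,-0.084,0,0,0,-1],
  [0,0,-0.087,0,0,0,-1],
  [0,0,-0.09,0,0,0,-1],
  [0,0,-0.093,0,0,0,-1],
  [0,0,-0.096,0,0,0,-1],
  [0,0,-0.096,0,0,0,-1],
])

```text
time_s: 18.95
ee_pos: [490.2, -327.5, 210.9]
ee_rot: [180.0, 0.0, 17.6]
force: [0.8, -1.6, -0.6]
gripper_width: 13.8
gripper_force: 40.0
```

send_rows([
  [0,0,-0.01,0,0,0,-1],
  [0,0,-0.02,0,0,0,-1],
  [0,0,-0.026,0,0,0,-1],
  [0,0,-0.026,0,0,0,-1],
  [-0.01,-0.003,-0.026,0,0,0,-1],
  [-0.02,-0.006,-0.026,0,0,0,-1],
  [-0.03,-0.01,-0.026,0,0,0,-1],
  [-0.045,-0.014,-0.026,0,0,0,-1],
  [-0.06,-0.019,-0.026,0,0,0,-1],
  [-0.08,-0.025,-0.026,0,0,0,-1],
  [-0.08,-0.025,-0.026,0,0,0,-1],
  [-0.08,-0.025,-0.026,0,0,0,-1],
])

```text
time_s: 20.45
ee_pos: [450.3, -340.1, 198.1]
ee_rot: [180.0, -0.0, 17.5]
force: [0.4, 0.4, -1.3]
gripper_width: 13.9
gripper_force: 40.0
```

```bash
python3 - <<'E'
from h import *
s=env.state(); print(s['ee_pos'],s['ee_rot'],s['force'])
for n in('side',):
    f=grab(n);C=cloud(f);X,Y,Z=C[...,0],C[...,1],C[...,2]
    a=np.radians(17.6);dx,dy=X-494.2,Y+326.5
    U=dx*np.cos(a)+dy*np.sin(a);V=-dx*np.sin(a)+dy*np.cos(a)
    for z0,z1 in((66,86),(115,127),(45,62)):
        m=(f['depth']>0)&(Z>z0)&(Z<z1)&((abs(U)<45)&(abs(V)<70)|(z0<50)&(abs(U)<70)&(abs(V)<90))
        (c,sz,an)=cv2.minAreaRect(np.c_[U[m],V[m]].astype(np.float32)); print(n,z0,m.sum(),np.round(c,1),np.round(sz,1),round(an,1))
    if n=='side': cv2.imwrite('pics/s7.png',cv2.resize(f['pixels'][170:370,200:360,::-1],(480,600),interpolation=cv2.INTER_CUBIC))
E
```

```text
[ 450.32194719 -340.07293914  198.06880537] [ 1.79983714e+02 -2.11338383e-02  1.75359814e+01] [ 0.44548842  0.3654858  -1.32373666]
side 66 632 [ 0.6 -6.4] [64.1 97.9] 0.5
side 115 36 [  0.5 -30.9] [25.5  5.2] 87.0
side 45 1878 [-0.2 -2.2] [148.9 126.2] 89.4
```

View pics/s7.png

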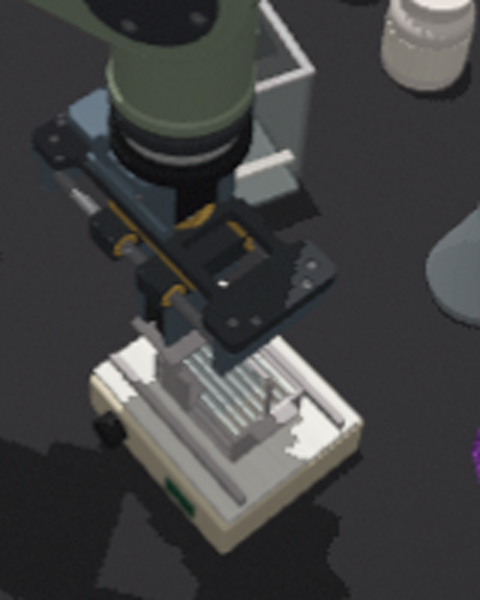

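The picture shows the rack upright between the rails at about (235,395), with the hook clear on the left at about (170,360). Next I raise the hook and go back to the stand.

send_rows([
  [0,0,0.05,0,0,0,-1],
  [0,0,0.15,0,0,0,-1],
  [0,0,0.23,0,0,0,-1],
  [0,0,0.262,0,0,0,-1],
  [-0.005,0.05,0.262,0,0,-0.01,-1],
  [-0.015,0.13,0.262,0,0,-0.04,-1],
  [-0.025,0.23,0.262,0,0,-0.07,-1],
  [-0.04,0.33,0.262,0,0,-0.1,-1],
  [-0.05,0.43,0.262,0,0,-0.14,-1],
  [-0.062,0.53,0.262,0,0,-0.18,-1],
  [-0.073,0.62,0.262,0,0,-0.21,-1],
  [-0.078,0.6675,0.262,0,0,-0.2215,-1],
])

```text
time_s: 22.0
ee_pos: [410.2, -4.2, 327.9]
ee_rot: [-180.0, 0.1, 4.4]
force: [0.5, -0.1, -1.5]
gripper_width: 14.0
gripper_force: 40.0
```

send_rows([
  [-0.01,0.08,0,0,0,-0.03,-1],
  [-0.022,0.18,0,0,0,-0.06,-1],
  [-0.033,0.28,0,0,0,-0.09,-1],
  [-0.045,0.38,0,0,0,-0.13,-1],
  [-0.057,0.48,0,0,0,-0.16,-1],
  [-0.067,0.57,0,0,0,-0.19,-1],
  [-0.074,0.63,0,0,0,-0.21,-1],
  [-0.078,0.6675,0,0,0,-0.2215,-1],
  [-0.078,0.6675,0,0,0,-0.2215,-1],
  [-0.078,0.6675,-0.06,0,0,-0.2215,-1],
  [-0.078,0.6675,-0.16,0,0,-0.2215,-1],
  [-0.078,0.6675,-0.26,0,0,-0.2215,-1],
  [-0.078,0.6675,-0.34,0,0,-0.2215,-1],
  [-0.078,0.6675,-0.38,0,0,-0.2215,-1],
  [-0.078,0.6675,-0.38,0,0,-0.2215,-1],
  [-0.078,0.6675,-0.38,0,0,-0.2215,-1],
])

```text
time_s: 24.0
ee_pos: [372.9, 327.4, 139.9]
ee_rot: [-179.9, -0.1, -9.1]
force: [0.9, -0.9, -1.3]
gripper_width: 14.1
gripper_force: 40.0
```

send_rows([
  [0.02,-0.003,0,0,0,0,-1],
  [0.05,-0.008,0,0,0,0,-1],
  [0.08,-0.013,0,0,0,0,-1],
  [0.11,-0.017,0,0,0,0,-1],
  [0.13,-0.02,0,0,0,0,-1],
  [0.14,-0.022,0,0,0,0,-1],
  [0.14,-0.022,0,0,0,0,-1],
  [0.14,-0.022,-0.008,0,0,0,-1],
  [0.14,-0.022,-0.014,0,0,0,-1],
  [0.14,-0.022,-0.0195,0,0,0,-1],
  [0.14,-0.022,-0.0195,0,0,0,-1],
  [0.14,-0.022,-0.0195,0,0,0,-1],
])

```text
time_s: 25.5
ee_pos: [442.2, 316.6, 129.2]
ee_rot: [180.0, 0.0, -9.0]
force: [-0.6, 0.3, -0.5]
gripper_width: 14.0
gripper_force: 40.0
```

```bash
python3 - <<'E'
from h import *
s=env.state(); print(s['ee_pos'],s['ee_rot'],s['force'])
f=grab('side')
cv2.imwrite('pics/s8.png',cv2.resize(f['pixels'][50:160,130:230,::-1],(540,594),interpolation=cv2.INTER_CUBIC))
E
```

```text
[442.16784423 316.57984516 129.18970032] [ 1.79999681e+02  7.41360436e-03 -9.02870417e+00] [-0.64435982  0.33450249 -0.47250986]
```

View pics/s8.png

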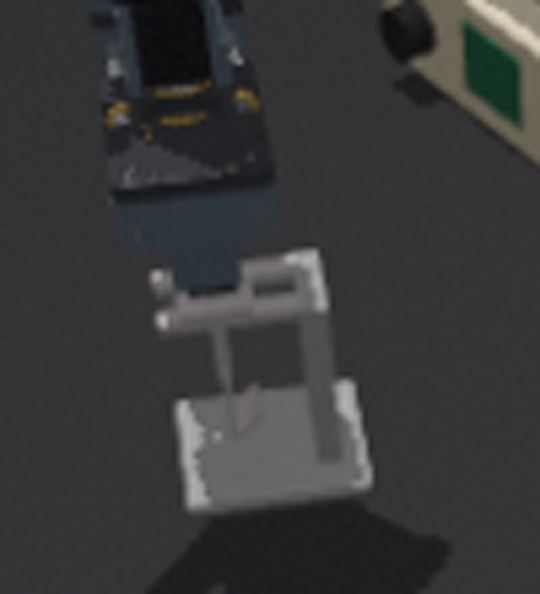

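The collar is on the bars, with the shank in the slot at about (222,340). I'll release it, open slowly and retreat upward.

send_rows([
  [0,0,0,0,0,0,-0.6],
  [0,0,0,0,0,0,-0.3],
  [0,0,0,0,0,0,0],
  [0,0,0,0,0,0,0],
  [0,0,0,0,0,0,0],
  [0,0,0.04,0,0,0,0],
  [0,0,0.12,0,0,0,0],
  [0,0,0.22,0,0,0,0],
  [0,0,0.3,0,0,0,0],
  [-0.1,0,0.3,0,0,0,0],
  [-0.1,0,0.3,0,0,0,0],
  [-0.1,0,0.3,0,0,0,0],
  [-0.1,0,0.3,0,0,0,0],
  [-0.1,0,0.3,0,0,0,0],
])

```text
time_s: 27.3
ee_pos: [392.8, 316.5, 278.8]
ee_rot: [180.0, 0.0, -9.1]
force: [-0.4, -0.6, -0.0]
gripper_width: 45.6
gripper_force: 0.0
```

```bash
python3 - <<'E'
from h import *
s=env.state(); print(s['ee_pos'],s['force'],s['gripper_width'])
f=grab('side');C=cloud(f);X,Y,Z=C[...,0],C[...,1],C[...,2]
for z0,z1 in((125,160),(168,190)):
    P=C[(f['depth']>0)&(abs(X-443)<40)&(abs(Y-316)<40)&(Z>z0)&(Z<z1)]; print(z0,P.min(0).round(),P.max(0).round(),np.median(P,0).round(1))
cv2.imwrite('pics/s9.png',cv2.resize(f['pixels'][:,:,::-1],(800,600)))
E
```

```text
[392.84403918 316.47542254 278.77557805] [-0.42430247 -0.61929142 -0.04435209] 45.578680226441215
125 [430. 301. 125.] [457. 314. 160.] [442.9 307.3 143.7]
168 [430. 302. 168.] [457. 321. 179.] [442.4 308.7 174.2]
```

View pics/s9.png

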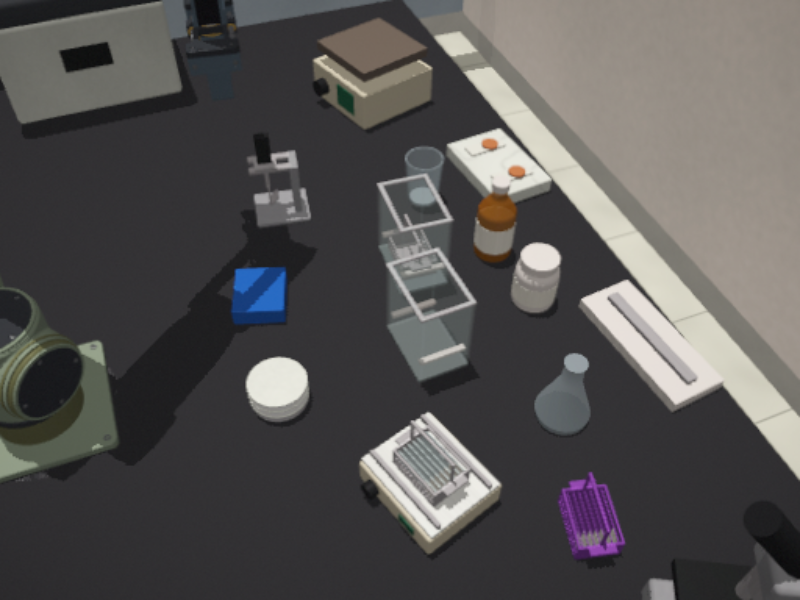

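The picture shows the rack upright on the warmer at (430,462) and the hook upright in its fork at (265,165). The bystanders and the empty rack have not moved, so I'm handing in.

```bash
python3 -c "
from workcell import env; print(env.job_done())"
```

```text
the job is handed in; nothing more can be done
None
```

The job is handed in at about 27 s of the 69 s allowed: the last picture and measurements show the loaded rack upright and centred between the warmer's rails, the hook hanging in its fork, and everything else as it was; no verdict came back.

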